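Run the kitchen grinder at low speed

ROBOT

A 6-joint arm with a two-finger parallel gripper is mounted at the origin on the work surface. World frame = base frame: x ahead of the robot, y to its left, z up, the work surface at z = 0. Lengths are in m, angles in degrees, forces in N, time in s.
With the tool pointing down it reaches from about 0.35 to 0.975 m from the base axis. Payload 4.9 kg.
Tool frame: the origin (TCP) lies on the centre line of the jaws, within the pads' length; the fingertips stand 22 mm ahead of it and the grasp point (between the pads) lies 3 mm ahead of it (manip.finger_overhang is the distance from the TCP to the fingertips, in m); x points along the fingers, y is the direction in which the jaws open and shut, and the axes are right-handed (so a half turn about x gives the same grasp; the last joint's range is limited). The gripper opens to 85 mm and grips with 20 to 120 N. Pads are 22 mm wide; open, the fingers measure 114 mm over their backs; the gripper's body (76 mm by 85 mm) begins 54 mm behind the grasp point. The pads swing forward as they close: fully open they stand 13 mm farther back than shut.
Start: joints at [-75.287, 3.019, 92.412, -0, 84.569, -6.818], TCP at [0.229, -0.581, 0.253] pointing down, gripper open.
Joint ranges: [-172.51, 172.51], [-57.92, 126.97], [3.15, 148.05], [-58.71, 238.71], [5.1, 150.11], [-179.66, 179.66]. Speed limits (degrees/s): [147.25, 147.25, 180, 180, 180, 180].

INTERFACE

Orientations are given as a 3x3 rotation matrix whose columns are the frame's x, y, z axes.
In Python, from cell import manip gives the robot as it stands. The module is installed in compiled form; this text tells all that it offers. Calls block until the motion is done:
- manip.move_pose(position, orientation): joint-space move of the TCP to a pose.
- manip.move_l(position, attitude=None, rate=0.15, guard=None): straight line of the TCP; attitude=None keeps the orientation; rate is the mean speed in m/s. With guard (N) it stops when the force on the tool has changed by that much, and returns True; else False.
- manip.move_j(angles): joint-space move.
- manip.move_gripper(opening, grasp_force=None): finger opening in m; grasp_force is the grip in N (None keeps the last); returns when the fingers have stopped.
- manip.pause(seconds).
- manip.solve_ik(position, orientation): joint angles nearest the present ones, or None.
- manip.state(): the state.
- manip.grab_frame(name): name is "scene" or "top"; returns a dict with "image" (400x640x3 uint8, red, green, blue), "fx", "fy", "cx", "cy" (pixels), "R" (3x3) and "t" (3): a world point X has camera coordinates R X + t. Camera axes: x right, y down, z forward; pixel columns grow to the right and rows downward; lengths in m; the calibration is good to about 2 mm. A picture is of the moment at which its call begins. There is no depth.
A pose or a line that the arm cannot do raises manip.Unreachable and nothing moves.
- manip.job_done(): hands the job in, once; it reports no verdict.
The state is a dict: "time": time; "joint_pos": joint angles; "joint_velocities": joint speeds; "joint_torque": joint torques, N m; "tool_pos": TCP position; "tcp_rot": TCP orientation; "wrist_force": force on the tool from outside, world axes, zero at the start; "moment": the same for the moment, N m; "width": finger opening in m.
Only numpy, scipy, OpenCV 4.12 (cv2) and the standard library are available. Lean on these libraries where they do the work, as an engineer would, in place of code of your own. Each camera call takes 0.05 s, during which the arm holds its last target. There are 200 camera calls.

TASK

Stand the lidded steel grinding cup upright and centred on the small round raised seat of the grinder base and let go of it. Only then press the base's spring paddle half-way down, so that it lies level (half-way is low speed; never push it all the way down), and finish while still holding it pressed there, because it springs back up when released. Leave the mug, the glass jar and the wooden shaker where they stand.

Things in the scene. Friction and masses are not known exactly. Their poses are not given: they have to be found in the camera images.
- cup_center (a point): Centre of the grinding cup, a closed plain cylinder 52 mm in diameter and 84 mm high, standing loose on the worktop: steel for its lower 60 mm, black plastic lid above. About 0.18 to 0.35 kg. The point is on its axis, 42 mm above its flat underside; z points up along the axis.
- seat_top (a point): Centre of the top face of the grinder's seat, a steel round post 38 mm in diameter with a flat top, 90 mm above the worktop, no rim. It stands 34 mm clear of the top of the grey base (a fixed block 170 x 270 mm, 56 mm high), around its foot a black collar 68 mm in diameter, 6 mm high. z points up; the x axis points horizontally from the paddle's free end towards its hinge, y is level, and the paddle lies on the -y side, 170 mm away.
- paddle_hinge (a point): Point on the hinge axis of the paddle, 100 mm above the worktop, fixed to the base, axes as for the seat. The axis runs along y. The paddle reaches from here towards -x: a steel bar 22 mm wide and 8 mm thick, ending in a black pressing pad 44 mm long, 48 mm wide, 16 mm thick, whose centre is 106 mm from the hinge axis. Two dark cheeks 66 mm apart overall stand at the hinge, up to 15 mm above its axis.
- paddle_pad (a point): Centre of the upper face of the black pressing pad at the paddle's free end; moves with the paddle. Measured in the paddle's own frame it is 106 mm from the hinge axis and 8 mm above the line through it, so at half-way (level) it is 106 mm from the hinge towards -x and 108 mm above the worktop; at rest it is 26 mm higher, fully down 26 mm lower.
- paddle (a joint): Angle of the paddle in rad: 0 at rest (free end tilted up 0.25 rad), 0.25 half-way and level, 0.5 fully down against its stop. A spring pushes it back up at all times: pressing down at the pad takes about 2 N to start, 6 N at half-way, 10 N fully down.
- mug: White mug, 68 mm in diameter, 82 mm high, with a handle at its +y side; origin at the centre of its underside. To be left alone.
- jar: Glass storage jar with steel lid, 70 mm in diameter, 75 mm high; origin at the centre of its underside. To be left alone.
- shaker: Small wooden shaker, 42 mm in diameter, 60 mm high; origin at the centre of its underside. To be left alone.
Not all that is in view belongs to the job. What is shaped like the part that bears cup_center but green or turquoise is not meant.

How it is judged (in metres and radians):
On the way, in this order (a step that is already met when the one before it is completed fails the run):
1. the cup stands upright and centred on the seat, let go, with the paddle still up (horizontal distance between cup_center and seat_top below 0.012 m and z of cup_center in the frame of seat_top between 0.037 and 0.046 m and angle between cup_center's own z axis and vertical below 0.1 rad and contact force between each of the arm, the fingers and cup below 0.2 N and value of joint paddle below 0.06 rad), for 0.3 s.
2. the robot holds the paddle half-way down with the cup on the seat (horizontal distance between cup_center and seat_top below 0.012 m and z of cup_center in the frame of seat_top between 0.037 and 0.046 m and angle between cup_center's own z axis and vertical below 0.1 rad and contact force between each of the arm, the fingers and cup below 0.2 N and value of joint paddle between 0.17 and 0.33 rad and contact force between any of the fingers, the arm and paddle above 1 N), for 0.5 s.
At the end, for the whole second after the job is handed in: The cup stands on the seat, its axis within 12 mm of the seat's centre, tilted less than 0.1 rad, not touched by the robot, while the robot itself holds the paddle between 0.17 and 0.33 rad (half-way is 0.25), pressing on it with more than 1 N (all of step 2); the arm keeps its last pose, push and grip.
It fails at once if the paddle is pushed all the way down (beyond 0.45 rad) (value of joint paddle above 0.45 rad).
It fails at once if the paddle is pressed (beyond 0.12 rad) while the cup is not on the seat (value of joint paddle above 0.12 rad and (horizontal distance between cup_center and seat_top above 0.02 m or z of cup_center in the frame of seat_top above 0.06 m or z of cup_center in the frame of seat_top below 0.02 m)).
It fails at once if the mug, jar or shaker is moved more than 30 mm (distance of any of mug, jar, shaker from where it was at the start of the episode above 0.03 m).
It also fails if it takes over 54 s, if anything falls off the work surface, if the arm or the gripper's body presses on something with over 40 N, if the wrist force passes 120 N, or if a joint passes its speed limit or range.

## Working session

There is one attempt and no reset: what is moved stays moved. The work goes in short steps, each a Python script; the robot and the scene stay as the last script left them, time stands still between calls to the robot, and variables do not carry over. Pictures are saved under pics/ and viewed, about 8 in all and at most 12, crops included, and the job is handed in when it is done.

```bash
mkdir -p pics; python3 - <<'E'
from cell import manip
import cv2,pickle
for n in("scene","top"):
    f=manip.grab_frame(n); cv2.imwrite(f"pics/{n}0.png",f["image"][:,:,::-1]); pickle.dump(f,open(n+"0.pkl","wb"))
    print(n,f["fx"],f["fy"],f["cx"],f["cy"],f["R"],f["t"])
print(manip.state(),manip.finger_overhang)
E
```

```text
scene 444.31047913946736 444.31047913946736 319.2519230759754 201.62412392733717 [[-0.06020709  0.99793434  0.02240914]
 [ 0.61138615  0.05461339 -0.7894456 ]
 [-0.78903871 -0.03382958 -0.61341134]] [ 0.07994343 -0.22696907  1.4054966 ]
top 384.9489568268154 384.9489568268154 318.39033502279034 201.60179773528887 [[ 0.02874073 -0.99955609  0.00784824]
 [-0.99818177 -0.0291156  -0.05277725]
 [ 0.05298233 -0.00631711 -0.99857547]] [-0.07043982  0.49000664  0.90609256]
{'time': 0.1, 'joint_pos': array([-7.52861905e+01,  3.05384470e+00,  9.24857306e+01, -2.36281445e-03,
        8.45678946e+01, -6.81926012e+00]), 'joint_velocities': array([-0.00436611, -0.16183937, -0.1056768 ,  0.0220802 , -0.03404699,
        0.04146765]), 'joint_torque': array([ 2.61994119e-04, -3.94903815e+01, -3.71362960e+01, -9.68148152e-05,
        3.89641980e-03, -7.90967334e-06]), 'tool_pos': array([ 0.2292428 , -0.58086969,  0.25216623]), 'tcp_rot': array([[-5.16119354e-04,  3.67041363e-01, -9.30204478e-01],
       [ 1.80376554e-03, -9.30202747e-01, -3.67041681e-01],
       [-9.99998240e-01, -1.86730809e-03, -1.81960920e-04]]), 'wrist_force': array([0.14650558, 0.50198632, 0.03915882]), 'moment': array([0.02339472, 0.03531444, 0.09968824]), 'width': 0.08499029096822125} 0.022
```

View pics/scene0.png

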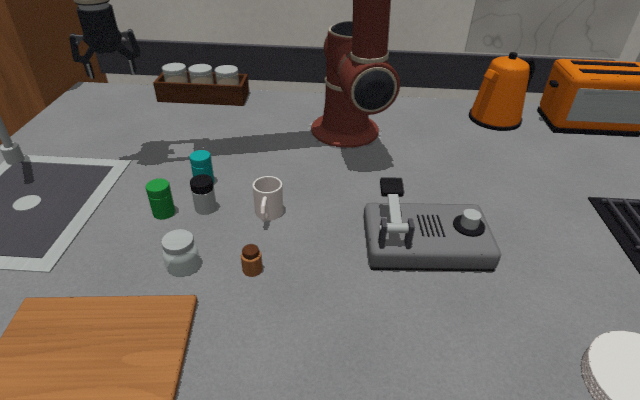

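View pics/top0.png

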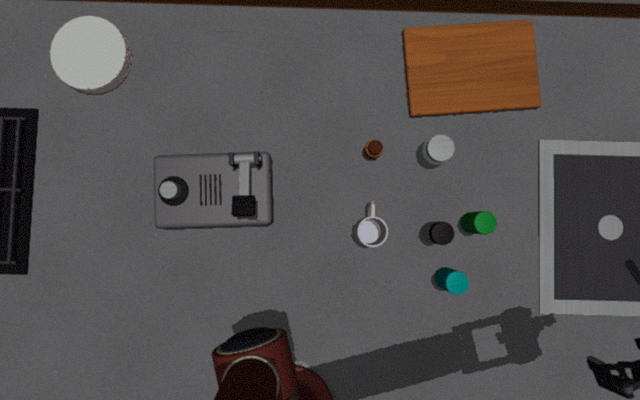

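The scene view faces the robot. The cup (black lid, grey steel) is at scene (203,195) and top (441,233). In the top view the seat is at (169,189), the paddle hinge at (245,160) and the pad at (243,206). I'll zoom in on these for exact pixels.

```bash
python3 - <<'E'
import cv2,numpy as np
t=cv2.imread("pics/top0.png");s=cv2.imread("pics/scene0.png")
r=lambda a,w,h:cv2.resize(a,(w,h),interpolation=cv2.INTER_CUBIC)
A=np.clip(r(t[140:240,150:280],520,400).astype(int)*1.7,0,255)
B=np.clip(r(t[213:253,421:461],240,240).astype(int)*2,0,255)
C=np.clip(r(s[170:220,183:223],240,300).astype(int)*1.3,0,255)
o=np.zeros((600,780,3),np.uint8);o[:400,:520]=A;o[:240,530:770]=B;o[250:550,530:770]=C
cv2.imwrite("pics/z1.png",o)
g=cv2.cvtColor(t,cv2.COLOR_BGR2GRAY)
print(g[218:250:1,426:458:1][::2,::2])
E
```

```text
[[ 87  87  90  87  82  84  90  88  88  91  91  87  84  89  90  89]
 [ 93  88  87  86  88  87  81  88  86  88  96  89  84  94  90  91]
 [ 82  58  48  47  34  36  22  31  32  42  56  85  94  88  95  93]
 [ 38  43  36  31  10  20  36  33  32  31  29  38  60  94  96  89]
 [ 42  39  28   2  28  39  45  35  40  26  20  16  25  70  92  89]
 [ 44  47  17  22  36  35  38  37  25  37  27  24  28  34  93  93]
 [ 40  32   8  35  41  34  41  31  29  28  33  27  25  23  86  91]
 [ 45  44   9  32  37  45  42  35  38  38  31  31  30  22  68  93]
 [ 42  30   8  41  35  36  36  42  34  33  32  33  30  27  67  94]
 [ 39  43   8  27  38  37  33  33  35  29  24  27  19  26  79  91]
 [ 38  38   9  14  41  33  37  33  30  31  29  25  19  44  90  93]
 [ 39  45  36   7  13  32  35  34  30  26  26  26  29  71  87  92]
 [ 41  44  41  33  16  20  33  30  21  33  17  34  64  94  89  96]
 [ 46  51  45  56  84  84  64  41  36  46  62  93 100  88  99  97]
 [ 91  86  85  91  90  92  92  91  87  90  88  94  93  95  88  91]
 [ 90  88  87  93  92  92  91  91  93  89  94  98  91  93  94  91]]
```

View pics/z1.png

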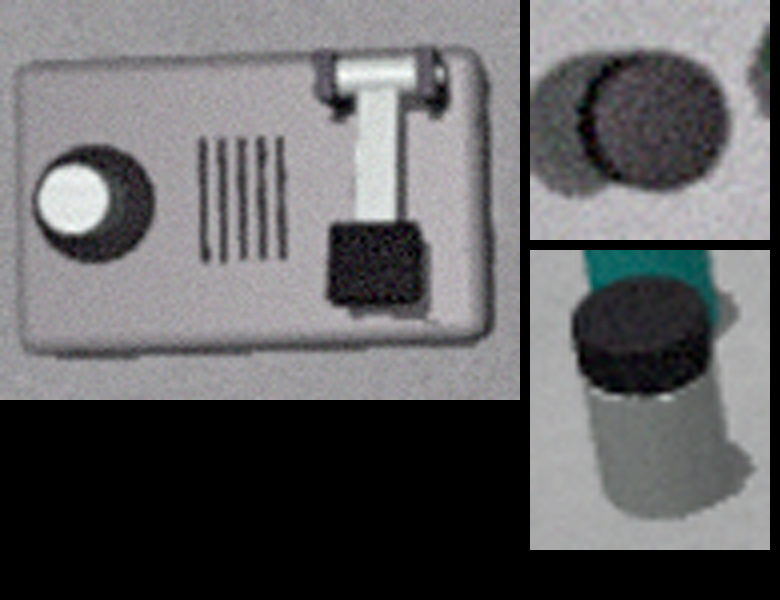

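The zoom shows the cup's lid top disc at top-view px ≈(442.6,232.7) and the bright seat disc at ≈(168.1,189.5). The pad is at ≈(243.8,205.7), and the hinge bar, centred at px ≈(244,157.5), sits between its cheeks.

```bash
cat > h.py <<'E'
import numpy as np,cv2,pickle
def ray(f,u,v,z):
    R,t=np.array(f["R"]),np.array(f["t"]); c=-R.T@t
    d=R.T@np.array([(u-f["cx"])/f["fx"],(v-f["cy"])/f["fy"],1]); return c+d*(z-c[2])/d[2]
def proj(f,X):
    p=np.array(f["R"])@X+np.array(f["t"]); return np.array([f["cx"]+f["fx"]*p[0]/p[2],f["cy"]+f["fy"]*p[1]/p[2]])
def blob(g,box,lo,hi):
    x0,y0,x1,y1=box; m=cv2.inRange(g[y0:y1,x0:x1],lo,hi)
    n,l,st,c=cv2.connectedComponentsWithStats(m); i=1+np.argmax(st[1:,4])
    ct=max(cv2.findContours((l==i).astype(np.uint8),0,1)[0],key=cv2.contourArea)+np.array([x0,y0])
    return c[i]+[x0,y0],st[i],ct
E
python3 - <<'E'
from h import *
T=pickle.load(open("top0.pkl","rb"));S=pickle.load(open("scene0.pkl","rb"))
g=cv2.cvtColor(T["image"],cv2.COLOR_RGB2GRAY);gs=cv2.cvtColor(S["image"],cv2.COLOR_RGB2GRAY)
c,st,_=blob(g,(150,170,200,210),100,255);print("seat",c,st,ray(T,*c,.09)); seat=ray(T,*c,.09)
c,st,_=blob(gs,(450,200,490,235),150,255);print("seat scene",c,st,ray(S,*c,.09),"proj of top est",proj(S,seat))
c,st,ct=blob(g,(225,190,262,220),0,22);r=cv2.minAreaRect(ct);print("pad",c,st,r,ray(T,*r[0],.134))
c,st,ct=blob(g,(228,145,265,195),115,255);print("hinge+bar",c,st)
for y in range(150,195,3): print(y,[int(v) for v in g[y,228:264]])
hsv=cv2.cvtColor(T["image"],cv2.COLOR_RGB2HSV)
for e in((659,119),(655,119)):
    u,v=421+(e[0]-530)/6-.42,213+e[1]/6-.42; p=ray(T,u,v,.084); print("cup",p,"scene lid",proj(S,p),proj(S,[p[0],p[1],0]))
# base outline
c,st,ct=blob(cv2.GaussianBlur(g,(3,3),0),(140,140,290,240),98,140);print("base",cv2.minAreaRect(ct))
for n,b,z in(("mug",(350,195,395,250),.082),("jar",(415,125,465,175),.075)):
    c,st,_=blob(g,b,125,255);print(n,ray(T,*c,z),st)
print("shaker",ray(T,374,148,.06)); print("green",ray(T,485,222,.084),"turq",ray(T,457,282,.084))
E
```

```text
seat [167.91071429 189.33482143] [ 10  11  17  17 224] [0.50501207 0.27375308 0.09      ]
seat scene [472.02054795 213.75342466] [ 14   9  17  11 146] [0.50513845 0.27307178 0.09      ] proj of top est [472.33219996 213.73355454]
pad [243.24159021 205.83792049] [  7   6  23  21 327] ((243.0, 206.0), (20.0, 22.0), 90.0) [0.47177188 0.10023452 0.134     ]
hinge+bar [243.49491525 178.35932203] [ 11  17  10  33 295]
150 [91, 95, 94, 92, 96, 94, 89, 91, 95, 94, 96, 90, 94, 90, 88, 91, 90, 93, 94, 91, 90, 91, 95, 86, 91, 93, 86, 86, 91, 90, 88, 89, 89, 96, 93, 95]
153 [53, 46, 53, 55, 54, 40, 52, 59, 66, 66, 65, 63, 66, 65, 68, 70, 66, 70, 71, 65, 64, 66, 69, 75, 72, 67, 56, 52, 54, 58, 26, 34, 57, 73, 76, 74]
156 [67, 57, 47, 50, 45, 52, 99, 113, 121, 120, 122, 122, 121, 121, 122, 117, 120, 122, 124, 121, 119, 119, 125, 128, 124, 95, 71, 49, 57, 50, 45, 57, 52, 60, 85, 104]
159 [87, 63, 53, 58, 50, 57, 102, 139, 142, 136, 134, 133, 134, 133, 132, 133, 128, 134, 129, 129, 129, 132, 129, 131, 125, 113, 70, 51, 60, 58, 54, 75, 81, 53, 74, 100]
162 [71, 55, 54, 62, 57, 44, 64, 88, 92, 94, 89,
[... 1729 characters left out ...]
, 131, 129, 128, 127, 132, 128, 131, 128, 113, 58, 44, 68, 100, 108, 102, 104, 106, 107, 108, 108, 103, 105, 102, 104]
cup [ 0.42816046 -0.32976835  0.084     ] scene lid [201.16035637 180.20598891] [206.02540196 208.54012228]
cup [ 0.42811851 -0.32829839  0.084     ] scene lid [201.7939992  180.22927017] [206.6288552  208.56272821]
base ((230.57797241210938, 188.006103515625), (40.17074966430664, 69.16014099121094), 4.4846062660217285)
mug [ 0.42939063 -0.17099648  0.082     ] [  8   9  30  43 545]
jar [ 0.61883798 -0.32753288  0.075     ] [ 13  10  27  26 532]
shaker [ 0.6157102  -0.17946769  0.06      ]
green [ 0.45376924 -0.4243545   0.084     ] turq [ 0.32099271 -0.36372383  0.084     ]
```

Both views agree: the cup is at (0.427,-0.3285) and the seat at (0.505,0.2735), each to about 1 mm. Next I pick the cup.

```bash
cat >> h.py <<'E'
def down(deg):
    c,s=np.cos(np.radians(deg)),np.sin(np.radians(deg)); return np.array([[0,c,s],[0,s,-c],[-1,0,0]])
E
python3 - <<'E'
from h import *; from cell import manip
T=pickle.load(open("top0.pkl","rb"))
print("hinge",ray(T,243.6,158,.108),"bar",ray(T,243.6,166,.108),ray(T,243.6,190,.125))
P=[.427,-.3285]
manip.move_pose([*P,.22],down(0))
print(manip.move_l([*P,.058],rate=.12,guard=15))
manip.move_gripper(.03,40); s=manip.state(); print(s["width"],s["tool_pos"],s["wrist_force"],s["time"])
print(manip.move_l([*P,.30],rate=.15)); manip.pause(.3)
s=manip.state(); print(s["width"],s["tool_pos"],s["wrist_force"],s["time"])
for n in("scene","top"):
    f=manip.grab_frame(n); pickle.dump(f,open(n+"1.pkl","wb")); cv2.imwrite(f"pics/{n}1.png",f["image"][:,:,::-1])
E
```

```text
hinge [0.57600658 0.10789577 0.108     ] bar [0.55870116 0.10722079 0.108     ] [0.50569386 0.10199103 0.125     ]
False
0.05162855478954473 [ 0.42711644 -0.32879746  0.05866978] [-1.22489068  0.17781116  4.37080004] 3.2333
False
0.051861296760662284 [ 0.4269154  -0.32845175  0.29966444] [ 0.40193223  0.18122219 -2.52684051] 5.3
```

View pics/scene1.png

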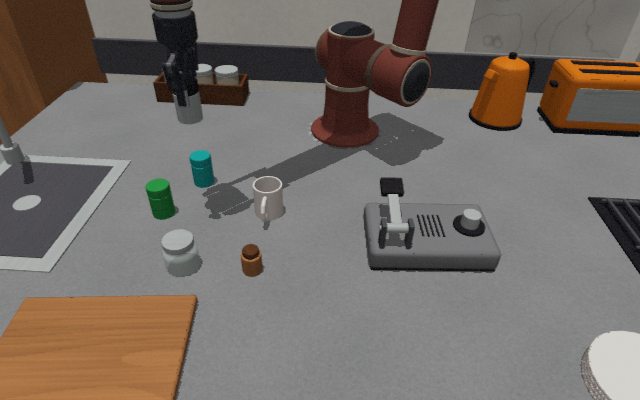

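The cup is held upright at scene px (188,107), width 52 mm, force ≈2.5 N. Next I carry it over the seat, and check its offset in the hand before lowering.

```bash
python3 - <<'E'
from h import *; from cell import manip
P=[.505,.2735]
manip.move_pose([*P,.30],down(0))
manip.move_l([*P,.165],rate=.12,guard=15); manip.pause(.3)
s=manip.state();t=s["tool_pos"]; print(t,s["width"],s["wrist_force"],s["time"])
S=manip.grab_frame("scene");pickle.dump(S,open("scene2.pkl","wb"))
for dz in(-.0587,-.02,0): print("pred axis",proj(S,t+[0,0,dz]))
print("seat pred",proj(S,[*P,.09]))
a=S["image"][110:270,400:540,::-1];cv2.imwrite("pics/z2.png",cv2.resize(a,None,fx=4.0,fy=3.7,interpolation=cv2.INTER_CUBIC))
E
```

```text
[0.50523204 0.27359698 0.16553345] 0.05142951715099927 [ 0.47584455 -0.06850449 -3.44827139] 9.15
pred axis [474.15499019 207.59507206]
pred axis [478.62760064 192.80666493]
pred axis [481.03191023 184.85696543]
seat pred [472.21055628 213.72332871]
```

View pics/z2.png

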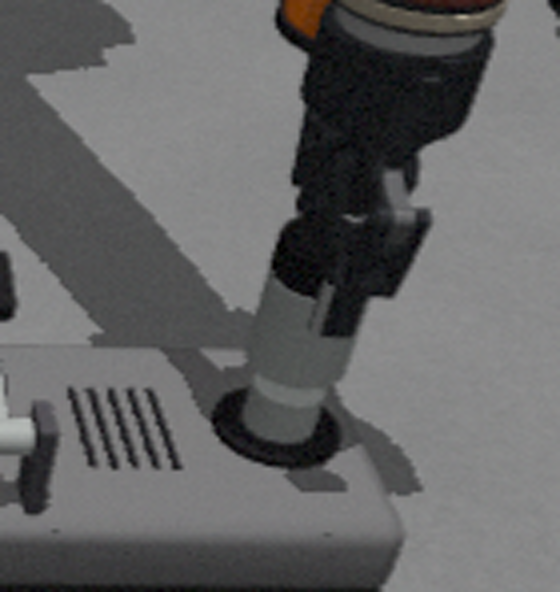

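The cup hangs upright just above the post. Its bottom edge is centred at u≈473.7 against 474.15 predicted, so it is offset by 1 mm or less. I can lower it.

```bash
python3 - <<'E'
from h import *; from cell import manip
P=[.505,.2735]
print(manip.move_l([*P,.1475],rate=.02,guard=3)); manip.pause(.2)
s=manip.state(); print(s["tool_pos"],s["wrist_force"])
manip.move_gripper(.085); manip.pause(.3); s=manip.state(); print(s["tool_pos"],s["wrist_force"],s["width"])
manip.move_l([*P,.30],rate=.12); manip.pause(.4)
print(manip.state()["time"])
o=[]
for n,b in(("scene",(130,250,410,550)),("top",(130,250,140,300))):
    f=manip.grab_frame(n); pickle.dump(f,open(n+"3.pkl","wb")); y0,y1,x0,x1=b
    o.append(cv2.resize(f["image"][y0:y1,x0:x1,::-1],(390,390)))
    print(n,"lid top pred",proj(f,[*P,.174]),"crop",b)
cv2.imwrite("pics/z3.png",np.hstack(o))
E
```

```text
True
[0.50473031 0.27338837 0.14864134] [-0.06073596 -0.45316738  5.50021246]
[0.5035012  0.27291189 0.14673143] [-0.11928724 -0.58155509  1.27948333] 0.08464112137473542
12.7167
scene lid top pred [481.99432274 181.35651619] crop (130, 250, 410, 550)
top lid top pred [151.70841705 185.73279506] crop (130, 250, 140, 300)
```

View pics/z3.png

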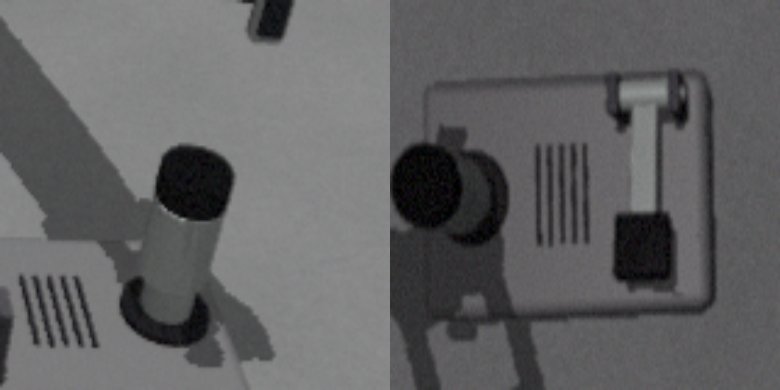

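The cup stands upright on the post, clear of the gripper. By eye its lid is a few mm off the prediction, so I'll measure it with masks.

```bash
python3 - <<'E'
from h import *
T=pickle.load(open("top3.pkl","rb"));S=pickle.load(open("scene3.pkl","rb"))
g=cv2.cvtColor(T["image"],cv2.COLOR_RGB2GRAY);gs=cv2.cvtColor(S["image"],cv2.COLOR_RGB2GRAY)
print(g[188,132:195],g[168:210,154],sep="\n")
for n,im in(("t",g[165:215,130:200]),("s",gs[165:245,440:510])):
    cv2.imwrite(f"pics/_{n}.png",im)
a=cv2.resize(g[165:215,130:200],(560,400),interpolation=cv2.INTER_CUBIC);b=cv2.resize(gs[170:240,455:505],(400,560),interpolation=cv2.INTER_CUBIC)[:400,:230]
cv2.imwrite("pics/z4.png",np.clip(np.hstack([a,b]).astype(int)*2,0,255))
for y in(200,206,212): print(y,gs[y,452:500])
E
```

```text
[ 88  92  86  93  89  92  95  78  45   9   1   0   0  19   5  11   9   8
  18   5  18  15   1  13   0  10   9   8  10  17   3   3  10   4  12   0
   2  15  46  39  43  46  45  45  45  49  46  49  41  28  14  22  33  29
  28  24  55  91 102  95  97  95 101]
[70 78 75 74 69 61 28  1 12  3 11  0  6 15 14 11  0  0 15 19  1 15  3 12
  4 13  4 22  7 15 12 13 33 47 48 42 48 37 48 48 36 45]
200 [ 78  76  81  78  79  79  75  80  83  80  75  80  86  82  86  83  86  87
  89  89  93  88  84  90  90  84  83  85  88  81  87  85  82  82  83  81
  82 109 135 136 138 138 136 133 136 138 133 136]
206 [ 69  72  73  75  92 123 122 119  96  79  83  84  86  84  89  87  88  89
  92  94  89  91  91  89  82  83  86  85  86  80  81  84  84  84  85 107
 134 137 137 135 137 135 137 137 138 136 136 139]
212 [ 73  73  71  71  70  69  72  73  80  82  82  88  86  88  86  91  88  91
  91  92  87  88  89  89  89  89  86  88  82  81  80  81  84 105 131 133
 133 135 134 133 134 132 132 132 132 134 132 132][ WARN:0@0.032] global loadsave.cpp:1063 imwrite_ Unsupported depth image for selected encoder is fallbacked to CV_8U.
```

View pics/z4.png

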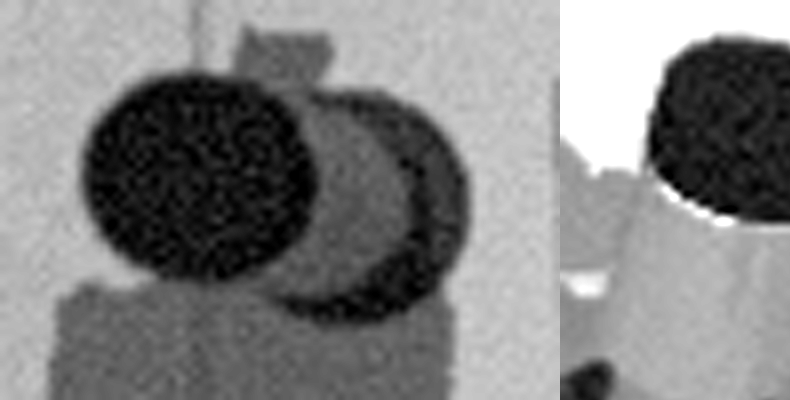

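Matching the lid's outer edges with its known diameter puts the cup about 4 mm off the seat centre (Δy≈−3, Δx≈−2.4 mm), upright and stable. That is well inside 12 mm, so I'll leave it and press the paddle.

```bash
python3 - <<'E'
from h import *; from cell import manip
P=[.468,.100]; A=down(93.7)
manip.move_pose([*P,.28],A); manip.move_gripper(0.0,40)
manip.move_l([*P,.165],rate=.1,guard=10); manip.pause(.4); b=manip.state()["wrist_force"]
for z in(.150,.140,.135,.130):
    manip.move_l([*P,z],rate=.03,guard=15); manip.pause(.3); s=manip.state(); print(z,s["tool_pos"],s["wrist_force"]-b)
print(s["time"],s["width"])
o=[]
for n,b in(("scene",(130,280,350,510)),("top",(130,250,140,300))):
    f=manip.grab_frame(n); pickle.dump(f,open(n+"5.pkl","wb")); y0,y1,x0,x1=b
    o.append(cv2.resize(f["image"][y0:y1,x0:x1,::-1],(400,375)))
cv2.imwrite("pics/z5.png",np.clip(np.hstack(o).astype(int)*1.5,0,255).astype(np.uint8))
E
```

```text
0.15 [0.46812964 0.10000594 0.15020286] [-3.06388433  0.21640187  1.93978376]
0.14 [0.46787296 0.09999141 0.14003146] [-4.03607126  0.04686611  2.85090839]
0.135 [0.46826735 0.10001973 0.13526011] [-1.88740574  1.23816141  3.02278719]
0.13 [0.46802322 0.09999741 0.13024705] [-2.59686974 -0.19080633  4.79579265]
19.95 9.957010106489062e-05
```

View pics/z5.png

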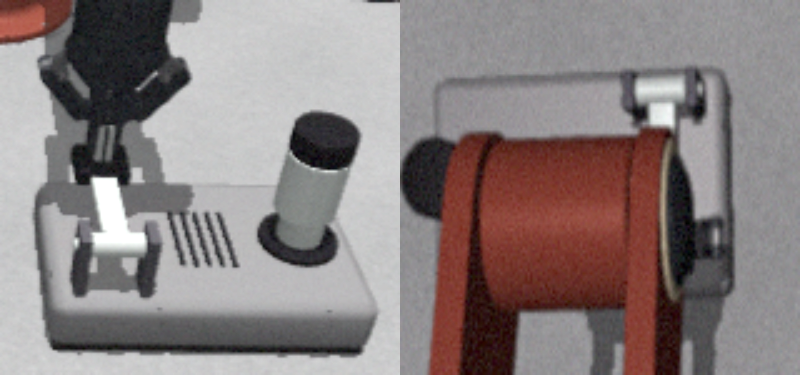

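The fingertips rest on the pad and the cup stands on the seat, so I'll check the paddle angle: the pad spans u≈379–402, v≈188–204 in the scene view.

```bash
python3 - <<'E'
from h import *; from cell import manip
S=pickle.load(open("scene5.pkl","rb"));S0=pickle.load(open("scene0.pkl","rb"))
X=np.array([.998,.065,0]);Y=np.array([-.065,.998,0]);Z=np.array([0,0,1.])
H=np.array([.4718,.1002,.134])+.1007*X; H[2]=.1
def pt(a,l,w,h):
    t=.25-a; return H+X*(-l*np.cos(t)+h*np.sin(t))+Z*(l*np.sin(t)+h*np.cos(t))+Y*w
for a in(0,.17,.25,.33):
    print(a,"far-top L,R",[proj(S,pt(a,128,w,8)*1).round(1) if 0 else proj(S,pt(a,.128,w,.008)).round(1) for w in(-.024,.024)],"near-bot",[proj(S,pt(a,.084,w,-.008)).round(1) for w in(-.024,.024)])
for F in(S0,S):
    g=cv2.cvtColor(F["image"],cv2.COLOR_RGB2GRAY)
    print([(c,g[176:212,c].tolist()) for c in(382,400)])
s=manip.state();print(s["wrist_force"],s["tool_pos"])
E
```

```text
0 far-top L,R [array([379.6, 175.5]), array([401.8, 175.8])] near-bot [array([380.4, 196. ]), array([402.8, 196.3])]
0.17 far-top L,R [array([378.4, 182.2]), array([400.1, 182.5])] near-bot [array([379.6, 201. ]), array([401.8, 201.3])]
0.25 far-top L,R [array([377.8, 185.6]), array([399.4, 186. ])] near-bot [array([379.3, 203.6]), array([401.4, 203.9])]
0.33 far-top L,R [array([377.3, 189.3]), array([398.8, 189.6])] near-bot [array([379. , 206.3]), array([401.1, 206.6])]
[(382, [129, 91, 38, 30, 37, 32, 28, 36, 34, 34, 25, 35, 27, 25, 29, 21, 21, 16, 11, 17, 95, 130, 132, 134, 135, 133, 133, 111, 92, 70, 67, 68, 69, 69, 70, 73]), (400, [132, 111, 48, 29, 35, 31, 31, 35, 35, 36, 35, 36, 33, 38, 42, 33, 26, 18, 13, 10, 44, 125, 133, 133, 137, 139, 136, 112, 120, 121, 120, 103, 122, 109, 113, 129])]
[(382, [29, 29, 69, 76, 79, 79, 84, 80, 80, 82, 82, 56, 22, 21, 23, 16, 16, 20, 22, 23, 21, 20, 33, 22, 14, 14, 20, 15, 70, 74, 71, 72, 69, 72, 75, 73]), (400, [22, 24, 29, 57, 82, 78, 83, 75, 79, 83, 81, 77, 77, 59, 59, 47, 37, 32, 37, 26, 18, 11, 24, 24, 22, 10, 18, 18, 56, 70, 74, 74, 73, 72, 73, 73])]
[-1.89858394  0.19637073  4.8055068 ] [0.46804645 0.10000601 0.13027977]
```

Measured pad edges are v≈187 (far top) and 203.8 (near bottom). These match the level prediction of 0.25 rad once the small offset seen at rest is allowed for, so I'm handing in.

```bash
python3 - <<'E'
from cell import manip
manip.pause(.5); s=manip.state(); print(s["time"],s["wrist_force"],s["tool_pos"]); manip.job_done()
E
```

```text
20.55 [-3.32412238 -0.64625475  4.63368805] [0.46803057 0.10001719 0.13026939]
the job is handed in; nothing more can be done
```

I stood the grinding cup on the seat, let go and moved clear. I then pressed the paddle level with closed fingertips and handed in still holding it, at 20.6 s. The system gives no verdict, so these are my own last checks:

- **Cup:** it is upright on the seat but not perfectly centred. It is about 4 mm off the seat centre (limit 12 mm). A first reading by eye of the top view suggested up to about 7 mm, but that included the lid's side.
- **Paddle angle:** the pad's lower edge matches about 0.25 rad directly. The upper edge matches only after correcting a 1–2 px offset already seen at rest.
- **Pressing force:** the wrist read about 4.6–4.8 N downward, a little under the expected 6 N, plus 2–3 N sideways. That is well above the 1 N needed.
- **Mug, jar and shaker:** nothing touched them as far as I know, and they stood in place in the picture taken after lifting the cup. I did not measure them again at the end.

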